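# Key a belt pulley onto a gearbox shaft

### The job

Drop the loose drive key into the slot across the end of the upright gearbox shaft, so that it lies flat at the bottom of the slot with both ends sticking out of the shaft. Then lower the pulley that has the keyways (not the one with a plain round bore) over the shaft with its keyways lined up with the key, until it sits down fully on the collar, level, and let go.

Things in the scene. Friction and masses are not known exactly. Their poses are not given: they have to be found in the camera images.
- gearbox: Grey cast gearbox bolted to the bench; foot 150 (x) x 126 mm, housing 62 mm high, an 18 mm stub shaft reaching 95 mm out on its +y side. Origin on the bench, on the axis of its upright steel output shaft: 34 mm thick, ending 119 mm above the bench, rising from a steel collar 92 mm across.
- seat (a point): Centre of the collar's flat top, on the shaft axis, 75 mm above the bench; z up, x along the shaft slot. The shaft stands 44 mm above it. The slot crosses the shaft along x, open at the top and both ends and down to the collar: 15 mm wide, its top 14 mm widening like a V to 26 mm at the mouth.
- key: Drive key: plain steel bar 56 mm long (x), 12 mm thick (y), 26 mm high (z), about 0.13 kg, lying on the bench on its 12 mm edge. Origin: centre of the underside. Either end first is right. The longer, flatter loose bar (90 x 26 x 16 mm) is not it and does not fit.
- pulley: Keyed pulley, aluminium, 0.5 kg, flat on the bench, right way up. Origin: axis, underside; z up. Grooved disc 120 mm wide, 20 mm thick; on it a boss to 46 mm height, 90 mm long (x), with two flats 58 mm apart (y = +-29) to grip. Through bore 42 mm plus two opposite keyways 22 mm wide along x, 72 mm end to end; mouth 4 mm wider below. Either way round fits. The other pulley has a plain round bore.
Mind the look-alikes: they are no part of the job. Leave any red or yellow look-alike of the pulley alone. What is shaped like the key but blue or purple is not meant.

How it is judged:
On the way:
1. the key lies at the bottom of the shaft slot, before the pulley goes on (horizontal distance between key and seat below 0.012 m and z of key in the frame of seat below 0.006 m and angle between the x axis of key and the x axis of seat, either way round below 0.2 rad and horizontal distance between pulley and seat above 0.05 m), for 0.2 s.
At the end, for the whole second after the job is handed in: Key at rest in the slot bottom (within 6 mm of the collar, centre within 12 mm of the shaft axis, 11 degrees of the slot); keyed pulley at rest on the collar (within 6 mm of it, axis within 10 mm of the shaft's, keyways within 20 degrees of the slot, tilt under 6 degrees) (horizontal distance between key and seat below 0.012 m and z of key in the frame of seat between -0.006 and 0.006 m and angle between the x axis of key and the x axis of seat, either way round below 0.2 rad and horizontal distance between pulley and seat below 0.01 m and z of pulley in the frame of seat between -0.006 and 0.006 m and angle between the x axis of pulley and the x axis of seat, either way round below 0.35 rad and angle between pulley's own z axis and vertical below 0.1 rad and linear speed of each of pulley, key below 0.05 m/s); the robot touches nothing.
It fails at once if the pulley is dropped or slammed down onto the shaft (faster than 1.2 m/s over the shaft) (horizontal distance between pulley and seat below 0.04 m and linear speed of pulley above 1.2 m/s).
It also fails if it takes over 64 s, if anything falls off the work surface, if the arm or the gripper's body presses on something with over 40 N, if the wrist force passes 120 N, or if a joint passes its speed limit or range.

### The arm

A 6-joint arm with a two-finger parallel gripper is mounted at the origin on the work surface. World frame = base frame: x ahead of the robot, y to its left, z up, the work surface at z = 0. Lengths are in m, angles in rad, forces in N, time in s.
With the tool pointing down it reaches from about 0.35 to 0.95 m from the base axis. Payload 17.4 kg.
Tool frame: the origin (TCP) lies midway between the tips of the shut fingers; the grasp point (between the pads) lies 19 mm behind it; z points along the fingers, y is the line along which they close (so a half turn about z gives the same grasp; the last joint's range is limited). The gripper opens to 93 mm and grips with 3 to 60 N. Pads are 15 mm wide; open, the fingers measure 128 mm over their backs; the gripper's body (75 mm by 188 mm) begins 65 mm behind the grasp point.
Start: joints at [1.292, 0.116, 1.442, -0, 1.584, -0.038], TCP at [0.161, 0.656, 0.219] pointing down, gripper open.
Joint ranges: [-2.83, 2.83], [-0.83, 2.19], [0.07, 2.5], [-1.14, 4.28], [0.01, 3], [-2.97, 2.97]. Speed limits (rad/s): [1.89, 1.89, 2.22, 3.14, 3.14, 3.14].

### API

Orientations are given as a unit quaternion [x, y, z, w].
In Python, from workcell import sense, imaging, ctrl gives the robot as it stands.
- The arm moves only by the tool jog_arm, never from a script. Its argument "targets" is a list of rows, each an object of numbers: "tx", "ty", "tz": the shift along the tool's x, y, z in mm; "rx", "ry", "rz": the turn, a rotation vector about the tool's x, y, z in rad; "gripper": the finger opening in mm, from 0 to 93. A call has 1 to 12 rows; each row is the pose to reach, as a shift and turn from the pose commanded when the call began, along the tool's axes at that moment; what a row does not reach only later rows make up. A row lasts 1/10 s, in which the tool goes at most 50 mm and 8.59 degrees, less where a joint would pass 70% of its speed; a pose out of reach is approached as far as the arm can. A call with a gripper value outside its range is refused whole. The fingers move at their own pace and stop on an object; the grip force is fixed at half the most. Time passes only in rows, so rows that repeat a pose let the fingers close. It gives the time, the measured TCP pose, the force, the opening and the grip force at its end, in the units of the state.
- sense(): the state, without advancing time (a new reading comes with each control period).
- imaging.camera(name): name is "scene" or "top" or "wrist"; returns a dict with "image" (384x512x3 uint8, red, green, blue), "vertical_fov" (degrees; the focal length in pixels is half the picture's height over the tangent of half this angle, whatever the lens; pixels are square), "cx", "cy" (the principal point, pixels), "R" (3x3) and "t" (3): a world point X has camera coordinates R X + t. Camera axes: x right, y down, z forward; pixel columns grow to the right and rows downward; lengths in m; the calibration is good to about 2 mm. A picture is of the moment at which its call begins. There is no depth.
- ctrl.close_job(): hands the job in; it is judged then, once.
The state is a dict: "time": time; "qpos": joint angles; "joint_vel": joint speeds; "tau": joint torques, N m; "tool_pos": TCP position; "ee_rot": TCP orientation; "ft_force": force on the tool from outside, world axes, zero at the start; "torque": the same for the moment, N m; "grip_width": opening from 0.0 (shut) to 1.0 (fully open); "finger_force": force on a finger pad.
Only numpy, scipy, OpenCV 4.12 (cv2) and the standard library are available. Lean on these libraries where they do the work, as an engineer would, in place of code of your own. Each camera call takes 0.05 s, during which the arm holds its last target. There are 200 camera calls.

## Working session

There is one attempt and no reset: what is moved stays moved. The work goes in short steps, Python scripts to look and compute and a tool call to move; the robot and the scene stay as the last step left them, time stands still between calls to the robot, and variables do not carry over. Pictures are saved under pics/ and viewed, at most 12 in all, crops included, and the job is handed in when it is done.

Besides the shell and the picture viewer there is one more tool, called after "Call:" as a command line: name --argument value ..., lists and objects as JSON in quotes. jog_arm: Moves the arm, as the interface text tells. Its arguments: {"type":"object","properties":{"targets":{"type":"array"}},"required":["targets"]}

```bash
mkdir -p pics
cat > h.py <<'E'
import numpy as np, cv2
from workcell import sense, imaging, ctrl
from scipy.spatial.transform import Rotation as Ro
def cam(n):
    c=imaging.camera(n); c['f']=c['image'].shape[0]/2/np.tan(np.radians(c['vertical_fov'])/2)
    c['R']=np.array(c['R']);c['t']=np.array(c['t']);return c
def ray(c,p,z):
    p=np.atleast_2d(np.array(p,float)); d=np.c_[(p[:,0]-c['cx'])/c['f'],(p[:,1]-c['cy'])/c['f'],np.ones(len(p))]@c['R']
    o=-c['R'].T@c['t']; return o+d*((z-o[2])/d[:,2])[:,None]
def proj(c,X):
    q=np.atleast_2d(X)@c['R'].T+c['t']; return q[:,:2]/q[:,2:]*c['f']+[c['cx'],c['cy']]
def save(im,n): cv2.imwrite(n,im[:,:,::-1])
E
python3 - <<'E'
from h import *
s=sense();print(s)
for n in ['scene','top']:
    c=cam(n);print(n,c['f'],c['cx'],c['cy'],-c['R'].T@c['t'],c['R'].round(3).tolist());np.save(n+'.npy',c,allow_pickle=True)
    save(c['image'],f'pics/{n}0.png')
E
```

```text
{'time': 0.0, 'qpos': array([ 1.29218958e+00,  1.16505972e-01,  1.44228476e+00,  5.62281710e-06,
        1.58401421e+00, -3.77678381e-02]), 'joint_vel': array([1.11869998e-03, 8.38775112e-04, 1.09674506e-04, 2.75596243e-04,
       1.20969368e-03, 4.44280284e-05]), 'tau': array([ 2.69539261e-03, -7.21268177e+01, -6.22614384e+01,  7.81723042e-02,
        2.37183867e-02, -8.22304946e-05]), 'tool_pos': array([0.16092595, 0.65531466, 0.21787961]), 'ee_rot': array([ 1.20128575e-01,  9.92758157e-01, -5.98132808e-04, -9.82609235e-05]), 'ft_force': array([ 1.4349571 ,  0.36521208, -0.53677012]), 'torque': array([-0.03137508, -0.0011845 , -0.01938986]), 'finger_force': 0.0, 'grip_width': 0.999662040061891}
scene 404.19030257522263 251.01142981615314 202.3050364057807 [0.94114968 0.78176485 0.69601745] [[-0.853, 0.522, 0.005], [0.302, 0.502, -0.81], [-0.426, -0.689, -0.586]]
top 475.7562413134717 260.89139215097185 186.35696425059194 [0.29526469 0.09373776 1.55555205] [[-0.012, -1.0, 0.006], [-0.99, 0.011, -0.141], [0.141, -0.008, -0.99]]
```

View pics/top0.png

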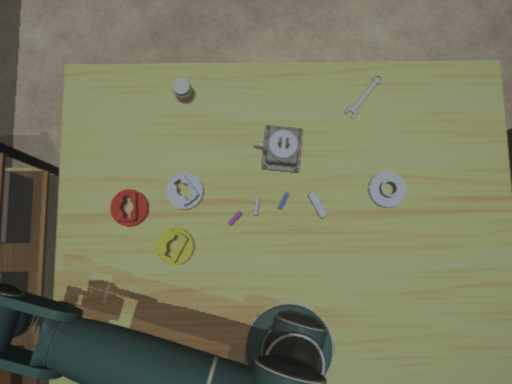

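View pics/scene0.png

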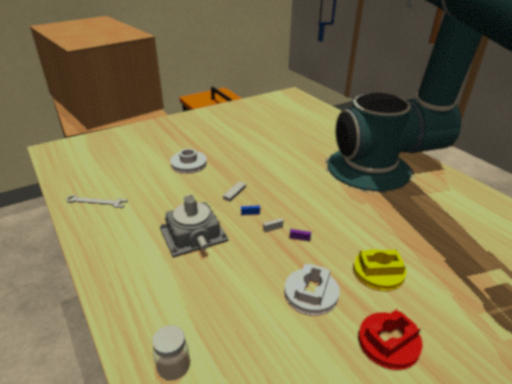

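Top view candidates:
- **Key:** small grey bar (256,207). Look-alikes are blue (283,201), purple (235,218) and the long grey bar (317,205).
- **Pulley:** grey keyed one (185,191). Look-alikes are plain bore (388,189), red (129,208) and yellow (176,246).
- **Gearbox:** shaft at about (284,143).

I choose the grey bar at (256,207) and the grey keyed pulley at (185,191). One crop will check both.

```bash
cat > m.py <<'E'
from h import *
c=np.load('top.npy',allow_pickle=True).item();im=c['image']
hsv=cv2.cvtColor(im,cv2.COLOR_RGB2HSV)
m=((hsv[...,1]<60)&(hsv[...,2]>90)).astype(np.uint8)
m[:64]=0;m[:,:62]=0;m[280:]=0
cs,_=cv2.findContours(m,cv2.RETR_EXTERNAL,cv2.CHAIN_APPROX_NONE)
for k in cs:
    if cv2.contourArea(k)<25: continue
    r=cv2.minAreaRect(k); print(np.round(r[0],1),np.round(r[1],1),round(r[2]),'xy@z.02',ray(c,r[0],.02)[0].round(3))
print('shaft',ray(c,(284,143),.119))
E
python3 m.py
python3 - <<'E'
from h import *
im=np.load('top.npy',allow_pickle=True).item()['image'][115:255,100:340]
save(cv2.resize(im,None,fx=3.3,fy=3.3,interpolation=cv2.INTER_CUBIC),'pics/crop1.png')
E
```

```text
[167. 267.] [ 4. 84.] 90 xy@z.02 [0.259 0.383 0.02 ]
[443.5 263.8] [ 4.7 91. ] 89 xy@z.02 [ 0.258 -0.498  0.02 ]
[359.  262.2] [ 3.1 54.1] 88 xy@z.02 [ 0.266 -0.228  0.02 ]
[263.5 259. ] [ 2. 57.] 90 xy@z.02 [0.28  0.076 0.02 ]
[256.1 206. ] [ 4.6 18.4] 7 xy@z.02 [0.45  0.098 0.02 ]
[317.2 203.9] [28.7  9.4] 60 xy@z.02 [ 0.455 -0.1    0.02 ]
[184.  190.5] [37. 38.] 90 xy@z.02 [0.503 0.332 0.02 ]
[387.5 188.5] [37. 39.] 90 xy@z.02 [ 0.502 -0.331  0.02 ]
[122.5 166.5] [87.  7.] 0 xy@z.02 [0.585 0.534 0.02 ]
[394.5 163. ] [75.  6.] 0 xy@z.02 [ 0.587 -0.359  0.02 ]
[183.5 156. ] [ 2. 63.] 90 xy@z.02 [0.618 0.335 0.02 ]
[447. 153.] [ 2. 56.] 90 xy@z.02 [ 0.618 -0.534  0.02 ]
[276.8 147.8] [48.5 44.8] 5 xy@z.02 [0.642 0.028 0.02 ]
[ 87.5 115.5] [51.  9.] 0 xy@z.02 [0.759 0.655 0.02 ]
[317.5 104. ] [ 2. 29.] 90 xy@z.02 [ 0.79  -0.111  0.02 ]
[234.   97.3] [76.   3.9] 2 xy@z.02 [0.816 0.168 0.02 ]
[179.3  90.3] [20.8 27.5] 34 xy@z.02 [0.843 0.351 0.02 ]
[260.1 107.1] [ 41.4 248.9] 84 xy@z.02 [0.781 0.081 0.02 ]
[457.5  96.5] [ 65. 107.] 90 xy@z.02 [ 0.812 -0.582  0.02 ]
[63.  86.5] [45.  2.] 90 xy@z.02 [0.86  0.741 0.02 ]
shaft [[0.63465001 0.00944107 0.119     ]]
```

View pics/crop1.png

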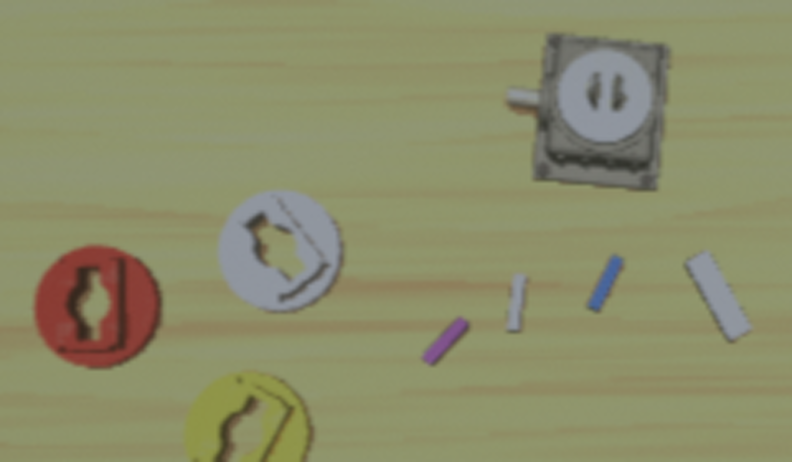

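The crop confirms it. The small grey bar at crop (517,303) is neither blue nor purple and is about 56 mm long. The grey pulley at (280,250) has keyways, with its boss axis running down to the right. The gearbox slot at (605,93) runs roughly along world x.

Next I'll move above the key and look with the wrist camera.

Call:
jog_arm --targets '[{"tx":-414,"ty":-472,"tz":-30,"rz":1.43,"gripper":93},{"tx":-414,"ty":-472,"tz":-30,"rz":1.43,"gripper":93},{"tx":-414,"ty":-472,"tz":-30,"rz":1.43,"gripper":93},{"tx":-414,"ty":-472,"tz":-30,"rz":1.43,"gripper":93},{"tx":-414,"ty":-472,"tz":-30,"rz":1.43,"gripper":93},{"tx":-414,"ty":-472,"tz":-30,"rz":1.43,"gripper":93},{"tx":-414,"ty":-472,"tz":-30,"rz":1.43,"gripper":93},{"tx":-414,"ty":-472,"tz":-30,"rz":1.43,"gripper":93},{"tx":-414,"ty":-472,"tz":-30,"rz":1.43,"gripper":93},{"tx":-414,"ty":-472,"tz":-30,"rz":1.43,"gripper":93},{"tx":-414,"ty":-472,"tz":-30,"rz":1.43,"gripper":93},{"tx":-414,"ty":-472,"tz":-30,"rz":1.43,"gripper":93}]'

```text
$.targets[0]: bad value
```

Call:
jog_arm --targets '[{"tx":-414,"ty":-472,"tz":-30,"rx":0,"ry":0,"rz":1.43,"gripper":93},{"tx":-414,"ty":-472,"tz":-30,"rx":0,"ry":0,"rz":1.43,"gripper":93}]'

```text
time: 0.3
tool_pos: [0.2069, 0.566, 0.2221]
ee_rot: [0.269, 0.963, -0.001, -0.0]
ft_force: [0.9, -0.1, 0.2]
grip_width: 1.001
finger_force: 0.0
```

```bash
cat > go.py <<'E'
import sys
from h import *
# go.py x y z yawdeg(of tool y)
x,y,z,a=map(float,sys.argv[1:]);s=sense();R0=Ro.from_quat(s['ee_rot'])
a=np.radians(a);Y=np.array([np.cos(a),np.sin(a),0]);Z=np.array([0,0,-1.]);R1=Ro.from_matrix(np.c_[np.cross(Y,Z),Y,Z])
v=(R0.inv()*R1).as_rotvec()
print('time',s['time'],'t',(R0.inv().apply(np.array([x,y,z])-s['tool_pos'])*1000).round(1),'r',v.round(4),'q',s['qpos'].round(2))
E
python3 go.py .45 .098 .25 -6
```

```text
time 0.3 t [-450.4 -274.2  -27.1] r [-0.0015  0.0015  1.1306] q [ 1.18 -0.04  1.6  -0.    1.59  0.15]
```

Call:
jog_arm --targets '[{"tx":-450,"ty":-274,"tz":-27,"rx":0,"ry":0,"rz":1.13,"gripper":93},{"tx":-450,"ty":-274,"tz":-27,"rx":0,"ry":0,"rz":1.13,"gripper":93},{"tx":-450,"ty":-274,"tz":-27,"rx":0,"ry":0,"rz":1.13,"gripper":93},{"tx":-450,"ty":-274,"tz":-27,"rx":0,"ry":0,"rz":1.13,"gripper":93},{"tx":-450,"ty":-274,"tz":-27,"rx":0,"ry":0,"rz":1.13,"gripper":93},{"tx":-450,"ty":-274,"tz":-27,"rx":0,"ry":0,"rz":1.13,"gripper":93},{"tx":-450,"ty":-274,"tz":-27,"rx":0,"ry":0,"rz":1.13,"gripper":93},{"tx":-450,"ty":-274,"tz":-27,"rx":0,"ry":0,"rz":1.13,"gripper":93},{"tx":-450,"ty":-274,"tz":-27,"rx":0,"ry":0,"rz":1.13,"gripper":93},{"tx":-450,"ty":-274,"tz":-27,"rx":0,"ry":0,"rz":1.13,"gripper":93},{"tx":-450,"ty":-274,"tz":-27,"rx":0,"ry":0,"rz":1.13,"gripper":93},{"tx":-450,"ty":-274,"tz":-27,"rx":0,"ry":0,"rz":1.13,"gripper":93}]'

```text
time: 1.5
tool_pos: [0.4527, 0.0976, 0.2502]
ee_rot: [0.743, 0.669, -0.0, 0.0]
ft_force: [-0.0, -0.2, 0.1]
grip_width: 1.0
finger_force: 0.0
```

```bash
python3 go.py .45 .098 .25 -6
python3 - <<'E'
from h import *
c=cam('wrist');np.save('w1.npy',c,allow_pickle=True);save(c['image'],'pics/w1.png')
print(c['f'],-c['R'].T@c['t'],c['R'].round(3).tolist())
c=cam('top');np.save('top.npy',c,allow_pickle=True)
E
```

```text
time 1.5 t [ 0.1 -2.8  0.2] r [-0.0003  0.0006  0.0008] q [ 0.16 -0.36  1.83 -0.    1.68  0.26]
319.59529632843163 [0.45938679 0.16510333 0.41620428] [[0.994, -0.106, -0.001], [-0.102, -0.963, 0.249], [-0.027, -0.247, -0.969]]
```

View pics/w1.png

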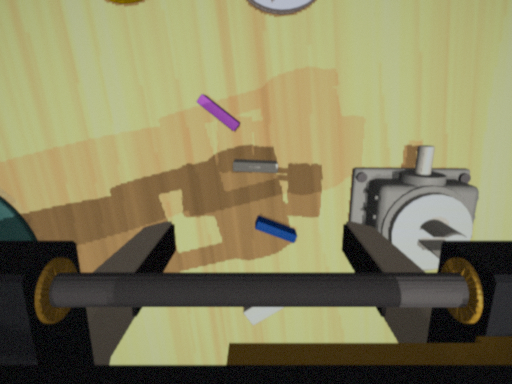

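The wrist view shows:
- The grey key at (255,166), nearly horizontal.
- The blue bar at (276,229) and the purple one at (218,112).
- The gearbox foot edge from (352,168) to (470,168).
- The shaft slot, partly hidden, at (440,240).

I'll measure the key now, then go and view the shaft from above.

```bash
python3 - <<'E'
from h import *
c=np.load('w1.npy',allow_pickle=True).item();im=c['image']
print(im[154:178:2,255].tolist()); print(im[162,226:284:4].tolist())
hsv=cv2.cvtColor(im,cv2.COLOR_RGB2HSV)
m=(hsv[...,1]<50).astype(np.uint8);w=np.zeros_like(m);w[150:182,222:290]=1;m*=w
k=max(cv2.findContours(m,0,1)[0],key=cv2.contourArea);r=cv2.minAreaRect(k);print(r,cv2.boundingRect(k))
for z in(.026,.0):
    b=ray(c,cv2.boxPoints(r),z);print(z,b.round(4)[:,:2].tolist(),ray(c,r[0],z)[0].round(4))
t=np.load('top.npy',allow_pickle=True).item()
print(proj(t,[[.45,.098,.026]]))
E
python3 go.py .635 -.08 .27 -6
```

```text
[[126, 99, 63], [126, 98, 62], [124, 99, 64], [86, 72, 62], [79, 77, 71], [113, 112, 103], [126, 122, 116], [122, 120, 112], [113, 109, 103], [136, 113, 84], [155, 124, 78], [156, 124, 78]]
[[133, 104, 68], [130, 101, 64], [98, 95, 88], [91, 90, 81], [96, 92, 88], [86, 87, 81], [85, 83, 79], [84, 83, 75], [80, 78, 72], [74, 75, 66], [71, 71, 62], [67, 66, 62], [68, 67, 63], [182, 157, 106], [190, 172, 114]]
((255.0154571533203, 165.65980529785156), (44.2270622253418, 10.579984664916992), 2.602562189102173) (233, 160, 45, 12)
0.026 [[0.4197, 0.0965], [0.4219, 0.1095], [0.4757, 0.1013], [0.4739, 0.0882]] [0.4478 0.0989 0.026 ]
0.0 [[0.417, 0.0919], [0.4194, 0.1058], [0.4768, 0.0971], [0.4749, 0.0831]] [0.447  0.0945 0.    ]
[[256.12241184 205.84001316]]
time 1.6 t [-160.5  200.6  -20. ] r [-0.0007 -0.      0.0033] q [ 0.16 -0.36  1.83  0.    1.68  0.26]
```

Call:
jog_arm --targets '[{"tx":-160,"ty":200,"tz":-20,"rx":0,"ry":0,"rz":0,"gripper":93},{"tx":-160,"ty":200,"tz":-20,"rx":0,"ry":0,"rz":0,"gripper":93},{"tx":-160,"ty":200,"tz":-20,"rx":0,"ry":0,"rz":0,"gripper":93},{"tx":-160,"ty":200,"tz":-20,"rx":0,"ry":0,"rz":0,"gripper":93},{"tx":-160,"ty":200,"tz":-20,"rx":0,"ry":0,"rz":0,"gripper":93},{"tx":-160,"ty":200,"tz":-20,"rx":0,"ry":0,"rz":0,"gripper":93},{"tx":-160,"ty":200,"tz":-20,"rx":0,"ry":0,"rz":0,"gripper":93},{"tx":-160,"ty":200,"tz":-20,"rx":0,"ry":0,"rz":0,"gripper":93}]'

```text
time: 2.4
tool_pos: [0.6343, -0.0772, 0.2703]
ee_rot: [0.741, 0.671, -0.0, -0.0]
ft_force: [-0.0, 0.5, -0.1]
grip_width: 0.999
finger_force: 0.0
```

```bash
python3 - <<'E'
from h import *
c=cam('wrist');np.save('w2.npy',c,allow_pickle=True);save(c['image'][0:250,130:400].repeat(2,0).repeat(2,1),'pics/w2.png')
E
python3 go.py .448 .099 .05 -8.7
```

```text
time 2.45 t [ 157.  -202.6  220.7] r [ 0.0002 -0.0002  0.0535] q [-0.16  0.03  1.45  0.    1.66 -0.06]
```

View pics/w2.png

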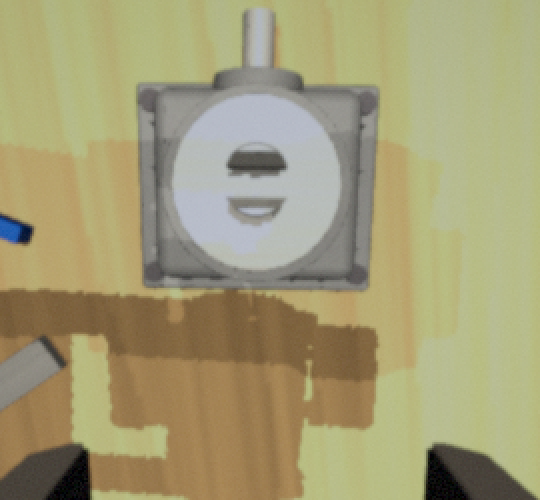

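The collar disc is centred near crop (257,182), i.e. pixel (258,91). The slot is horizontal in the image, and the foot edge from (138,85) to (376,85) is too.

Run:
```python
from h import *
c=np.load('w2.npy',allow_pickle=True).item();im=c['image']
hsv=cv2.cvtColor(im,cv2.COLOR_RGB2HSV)
m=((hsv[...,1]<45)&(hsv[...,2]>165)).astype(np.uint8);w=np.zeros_like(m);w[44:140,205:310]=1;m*=w
k=max(cv2.findContours(m,0,1)[0],key=cv2.contourArea);h=cv2.convexHull(k)
p=ray(c,h[:,0],.075)[:,:2];(ce,rad)=cv2.minEnclosingCircle(p.astype(np.float32))
print('collar',ce,rad); e=cv2.fitEllipse(h);print(e,ray(c,e[0],.075))
# shaft sides (dark segments) & foot edges
f=ray(c,np.array([[138,85],[376,85],[145,288],[368,290]])/2+[130,0],.012)[:,:2]
for a,b in((0,1),(2,3)): print('foot yaw',np.degrees(np.arctan2(*(f[b]-f[a])[::-1])))
print('foot c',f.mean(0))
```

```text
collar (0.6411008834838867, 0.00930701568722725) 0.04597055912017822
((257.78497314453125, 90.34342956542969), (84.15573120117188, 88.05987548828125), 1.0247387886047363) [[0.64160673 0.01064608 0.075     ]]
foot yaw -5.767151587088409
foot yaw -6.264905080940846
foot c [0.64191075 0.00799124]
```

Call:
jog_arm --targets '[{"tx":157,"ty":-202,"tz":150,"rx":0,"ry":0,"rz":0.053,"gripper":93},{"tx":157,"ty":-202,"tz":150,"rx":0,"ry":0,"rz":0.053,"gripper":93},{"tx":157,"ty":-202,"tz":150,"rx":0,"ry":0,"rz":0.053,"gripper":93},{"tx":157,"ty":-202,"tz":150,"rx":0,"ry":0,"rz":0.053,"gripper":93},{"tx":157,"ty":-202,"tz":150,"rx":0,"ry":0,"rz":0.053,"gripper":93},{"tx":157,"ty":-202,"tz":150,"rx":0,"ry":0,"rz":0.053,"gripper":93},{"tx":157,"ty":-202,"tz":150,"rx":0,"ry":0,"rz":0.053,"gripper":93},{"tx":157,"ty":-202,"tz":150,"rx":0,"ry":0,"rz":0.053,"gripper":93},{"tx":157,"ty":-202,"tz":150,"rx":0,"ry":0,"rz":0.053,"gripper":93}]'

```text
time: 3.35
tool_pos: [0.4499, 0.0977, 0.1216]
ee_rot: [0.759, 0.651, 0.001, 0.001]
ft_force: [0.3, -0.6, -0.6]
grip_width: 0.998
finger_force: 0.0
```

```bash
python3 go.py .448 .099 .004 -8.7
```

```text
time 3.35 t [  0.9  -2.3 117.6] r [ 0.002  -0.0005 -0.0005] q [ 0.16 -0.33  2.01 -0.    1.46  0.31]
```

Call:
jog_arm --targets '[{"tx":1,"ty":-2,"tz":50,"rx":0,"ry":0,"rz":0,"gripper":93},{"tx":1,"ty":-2,"tz":95,"rx":0,"ry":0,"rz":0,"gripper":93},{"tx":1,"ty":-2,"tz":110,"rx":0,"ry":0,"rz":0,"gripper":93},{"tx":1,"ty":-2,"tz":117,"rx":0,"ry":0,"rz":0,"gripper":93},{"tx":1,"ty":-2,"tz":117,"rx":0,"ry":0,"rz":0,"gripper":75},{"tx":1,"ty":-2,"tz":117,"rx":0,"ry":0,"rz":0,"gripper":40},{"tx":1,"ty":-2,"tz":117,"rx":0,"ry":0,"rz":0,"gripper":40},{"tx":1,"ty":-2,"tz":117,"rx":0,"ry":0,"rz":0,"gripper":40},{"tx":1,"ty":-2,"tz":117,"rx":0,"ry":0,"rz":0,"gripper":40},{"tx":1,"ty":-2,"tz":117,"rx":0,"ry":0,"rz":0,"gripper":40}]'

```text
time: 4.35
tool_pos: [0.448, 0.0989, 0.004]
ee_rot: [0.759, 0.651, 0.0, 0.0]
ft_force: [-0.4, -0.6, 5.5]
grip_width: 0.602
finger_force: 30.0
```

```bash
python3 go.py .448 .099 .15 -8.7; python3 -c "
from h import *
c=cam('wrist');save(c['image'],'pics/w3.png')"
```

```text
time 4.35 t [ 1.00e-01  1.00e-01 -1.46e+02] r [ 0.0009 -0.0002 -0.0011] q [ 0.16 -0.22  2.13 -0.    1.24  0.31]
```

The opening is 56.0 mm with 30 N, so the key is held end to end. Now I'll lift it.

Call:
jog_arm --targets '[{"tx":0,"ty":0,"tz":-30,"rx":0,"ry":0,"rz":0,"gripper":40},{"tx":0,"ty":0,"tz":-80,"rx":0,"ry":0,"rz":0,"gripper":40},{"tx":0,"ty":0,"tz":-125,"rx":0,"ry":0,"rz":0,"gripper":40},{"tx":0,"ty":0,"tz":-165,"rx":0,"ry":0,"rz":0,"gripper":40},{"tx":0,"ty":0,"tz":-186,"rx":0,"ry":0,"rz":0,"gripper":40},{"tx":0,"ty":0,"tz":-186,"rx":0,"ry":0,"rz":0,"gripper":40}]'

```text
time: 5.0
tool_pos: [0.4486, 0.099, 0.1925]
ee_rot: [0.759, 0.651, 0.002, 0.001]
ft_force: [-0.3, 0.2, -1.2]
grip_width: 0.602
finger_force: 30.0
```

```bash
python3 go.py .641 .009 .19 -6; python3 -c "
from h import *
c=cam('wrist');save(c['image'],'pics/w4.png')"
```

```text
time 5.0 t [-59.7 203.9   3.3] r [ 0.0043 -0.0013 -0.0482] q [ 0.16 -0.37  1.92  0.    1.58  0.31]
```

View pics/w4.png

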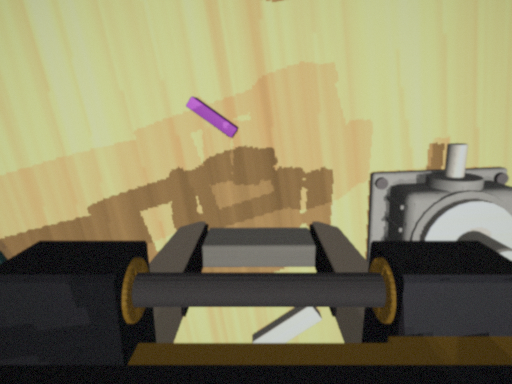

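The key is held level between the fingertips at (258,247). Now I'll move over the shaft.

Call:
jog_arm --targets '[{"tx":-60,"ty":204,"tz":3,"rx":0,"ry":0,"rz":-0.048,"gripper":40},{"tx":-60,"ty":204,"tz":3,"rx":0,"ry":0,"rz":-0.048,"gripper":40},{"tx":-60,"ty":204,"tz":3,"rx":0,"ry":0,"rz":-0.048,"gripper":40},{"tx":-60,"ty":204,"tz":3,"rx":0,"ry":0,"rz":-0.048,"gripper":40},{"tx":-60,"ty":204,"tz":3,"rx":0,"ry":0,"rz":-0.048,"gripper":40},{"tx":-60,"ty":204,"tz":3,"rx":0,"ry":0,"rz":-0.048,"gripper":40},{"tx":-60,"ty":204,"tz":3,"rx":0,"ry":0,"rz":-0.048,"gripper":40}]'

```text
time: 5.75
tool_pos: [0.6391, 0.0088, 0.185]
ee_rot: [0.743, 0.669, -0.001, -0.001]
ft_force: [-0.2, -0.1, -1.7]
grip_width: 0.601
finger_force: 30.0
```

```bash
python3 go.py .641 .009 .125 -6
```

```text
time 5.75 t [ 0.4  2.  60. ] r [-0.0022 -0.     -0.0002] q [-0.03  0.05  1.57  0.    1.53  0.08]
```

Call:
jog_arm --targets '[{"tx":0,"ty":2,"tz":30,"rx":-0.002,"ry":0,"rz":0,"gripper":40},{"tx":0,"ty":2,"tz":55,"rx":-0.002,"ry":0,"rz":0,"gripper":40},{"tx":0,"ty":2,"tz":62,"rx":-0.002,"ry":0,"rz":0,"gripper":40},{"tx":0,"ty":2,"tz":67,"rx":-0.002,"ry":0,"rz":0,"gripper":40},{"tx":0,"ty":2,"tz":72,"rx":-0.002,"ry":0,"rz":0,"gripper":40},{"tx":0,"ty":2,"tz":75,"rx":-0.002,"ry":0,"rz":0,"gripper":40},{"tx":0,"ty":2,"tz":75,"rx":-0.002,"ry":0,"rz":0,"gripper":40}]'

```text
time: 6.45
tool_pos: [0.6422, 0.0083, 0.1118]
ee_rot: [0.743, 0.669, 0.001, 0.001]
ft_force: [-0.3, 0.3, -0.6]
grip_width: 0.601
finger_force: 30.0
```

```bash
python3 go.py .641 .009 .081 -6; python3 -c "
from h import *
print(sense()['torque'],sense()['ft_force'])"
```

```text
time 6.45 t [ 0.6 -1.3 30.8] r [ 0.0025 -0.0001 -0.0001] q [-0.03  0.09  1.64 -0.    1.4   0.08]
[ 0.0008912   0.03746976 -0.04260193] [-0.26046653  0.29728512 -0.58298342]
```

No contact yet, with the key bottom at about 0.108. I'll continue slowly.

Call:
jog_arm --targets '[{"tx":0,"ty":-1,"tz":4,"rx":0,"ry":0,"rz":0,"gripper":40},{"tx":0,"ty":-1,"tz":8,"rx":0,"ry":0,"rz":0,"gripper":40},{"tx":0,"ty":-1,"tz":12,"rx":0,"ry":0,"rz":0,"gripper":40},{"tx":0,"ty":-1,"tz":15,"rx":0,"ry":0,"rz":0,"gripper":40}]'

```text
time: 6.85
tool_pos: [0.6417, 0.0094, 0.0972]
ee_rot: [0.743, 0.669, 0.002, 0.001]
ft_force: [0.0, 7.8, 4.3]
grip_width: 0.605
finger_force: 30.0
```

Call:
jog_arm --targets '[{"tx":2,"ty":0,"tz":0,"rx":0,"ry":0,"rz":0,"gripper":40},{"tx":2,"ty":0,"tz":3,"rx":0,"ry":0,"rz":0,"gripper":40},{"tx":2,"ty":0,"tz":6,"rx":0,"ry":0,"rz":0,"gripper":40}]'

```text
time: 7.15
tool_pos: [0.6414, 0.0102, 0.0903]
ee_rot: [0.743, 0.669, 0.001, 0.001]
ft_force: [-0.1, -0.0, -1.1]
grip_width: 0.598
finger_force: 30.0
```

Free again, with the key bottom at about 0.086.

Call:
jog_arm --targets '[{"tx":0,"ty":0,"tz":3,"rx":0,"ry":0,"rz":0,"gripper":40},{"tx":0,"ty":0,"tz":6,"rx":0,"ry":0,"rz":0,"gripper":40},{"tx":0,"ty":0,"tz":9,"rx":0,"ry":0,"rz":0,"gripper":40},{"tx":0,"ty":0,"tz":9,"rx":0,"ry":0,"rz":0,"gripper":40}]'

```text
time: 7.55
tool_pos: [0.6412, 0.0103, 0.0808]
ee_rot: [0.743, 0.669, 0.0, 0.0]
ft_force: [0.4, -0.5, -0.3]
grip_width: 0.597
finger_force: 30.0
```

Call:
jog_arm --targets '[{"tx":0,"ty":0,"tz":1,"rx":0,"ry":0,"rz":0,"gripper":40},{"tx":0,"ty":0,"tz":1,"rx":0,"ry":0,"rz":0,"gripper":75},{"tx":0,"ty":0,"tz":1,"rx":0,"ry":0,"rz":0,"gripper":80},{"tx":0,"ty":0,"tz":1,"rx":0,"ry":0,"rz":0,"gripper":80},{"tx":0,"ty":0,"tz":-20,"rx":0,"ry":0,"rz":0,"gripper":80},{"tx":0,"ty":0,"tz":-60,"rx":0,"ry":0,"rz":0,"gripper":93},{"tx":0,"ty":0,"tz":-110,"rx":0,"ry":0,"rz":0,"gripper":93},{"tx":0,"ty":0,"tz":-160,"rx":0,"ry":0,"rz":0,"gripper":93},{"tx":-50,"ty":0,"tz":-190,"rx":0,"ry":0,"rz":0,"gripper":93},{"tx":-90,"ty":0,"tz":-190,"rx":0,"ry":0,"rz":0,"gripper":93},{"tx":-90,"ty":0,"tz":-190,"rx":0,"ry":0,"rz":0,"gripper":93}]'

```text
time: 8.65
tool_pos: [0.6313, -0.0832, 0.2732]
ee_rot: [0.744, 0.668, 0.001, 0.002]
ft_force: [0.1, -0.4, 0.7]
grip_width: 1.0
finger_force: 0.0
```

Run:
```python
from h import *
c=cam('wrist');np.save('w5.npy',c,allow_pickle=True);p=proj(c,[[.641,.0105,.09]])[0];print(p,sense()['time'])
x,y=np.clip(p.astype(int)-70,0,None);save(cv2.resize(c['image'][y:y+140,x:x+140],None,fx=4,fy=4),'pics/w5.png');print(x,y)
```

```text
[257.68111402  83.20353189] 8.7
187 13
```

View pics/w5.png

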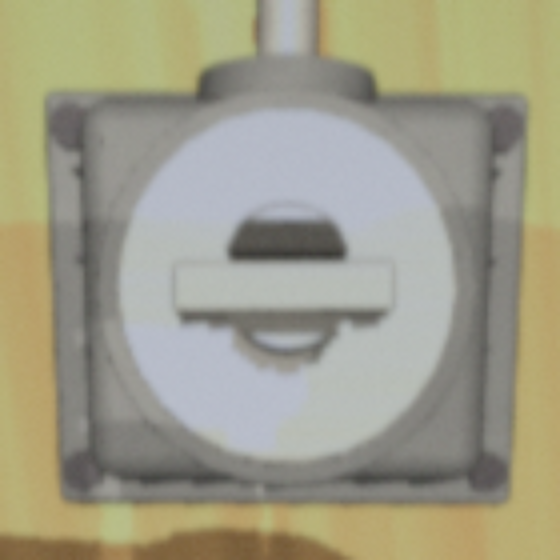

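The key lies flat in the slot, spanning crop (174..394, 287). The collar is centred at (288,285), so both ends stick out evenly. Now I'll go look at the pulley.

```bash
python3 go.py .446 .292 .27 -55
```

```text
time 8.7 t [ 351.1 -224.5    1.4] r [ 0.0031 -0.0011  0.8521] q [-0.17  0.02  1.45 -0.    1.66 -0.06]
```

Call:
jog_arm --targets '[{"tx":351,"ty":-224,"tz":1,"rx":0,"ry":0,"rz":0.852,"gripper":93},{"tx":351,"ty":-224,"tz":1,"rx":0,"ry":0,"rz":0.852,"gripper":93},{"tx":351,"ty":-224,"tz":1,"rx":0,"ry":0,"rz":0.852,"gripper":93},{"tx":351,"ty":-224,"tz":1,"rx":0,"ry":0,"rz":0.852,"gripper":93},{"tx":351,"ty":-224,"tz":1,"rx":0,"ry":0,"rz":0.852,"gripper":93},{"tx":351,"ty":-224,"tz":1,"rx":0,"ry":0,"rz":0.852,"gripper":93},{"tx":351,"ty":-224,"tz":1,"rx":0,"ry":0,"rz":0.852,"gripper":93},{"tx":351,"ty":-224,"tz":1,"rx":0,"ry":0,"rz":0.852,"gripper":93},{"tx":351,"ty":-224,"tz":1,"rx":0,"ry":0,"rz":0.852,"gripper":93},{"tx":351,"ty":-224,"tz":1,"rx":0,"ry":0,"rz":0.852,"gripper":93},{"tx":351,"ty":-224,"tz":1,"rx":0,"ry":0,"rz":0.852,"gripper":93},{"tx":351,"ty":-224,"tz":1,"rx":0,"ry":0,"rz":0.852,"gripper":93}]'

```text
time: 9.9
tool_pos: [0.4457, 0.2931, 0.2698]
ee_rot: [0.953, 0.302, 0.001, 0.0]
ft_force: [-0.4, -0.4, 0.1]
grip_width: 1.002
finger_force: 0.0
```

Run:
```python
from h import *
c=cam('wrist');np.save('w6.npy',c,allow_pickle=True);im=c['image']
save(im[0:250,130:400].repeat(2,0).repeat(2,1),'pics/w6.png')
hsv=cv2.cvtColor(im,cv2.COLOR_RGB2HSV)
m=((hsv[...,1]<45)&(hsv[...,2]>60)).astype(np.uint8);m[235:]=0
k=max(cv2.findContours(m,0,1)[0],key=cv2.contourArea);h=cv2.convexHull(k);print(cv2.boundingRect(h),sense()['time'])
p=ray(c,h[:,0],.02)[:,:2].astype(np.float32);print(cv2.minEnclosingCircle(p),cv2.fitEllipse(p))
```

```text
(213, 59, 96, 99) 9.95
((0.502770721912384, 0.32950887084007263), 0.06060665845870972) ((0.5027914047241211, 0.32974183559417725), (0.11994297802448273, 0.12071163207292557), 120.94638061523438)
```

View pics/w6.png

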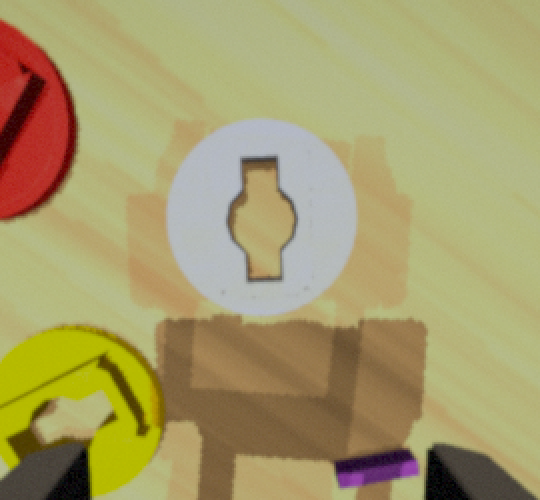

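The keyed grey pulley is at crop (262,217). Its keyway runs from (260,158) to (265,280), almost parallel to tool x. Purple sits at (376,468) and yellow at (80,410).

```bash
python3 - <<'E'
from h import *
c=np.load('w6.npy',allow_pickle=True).item();im=c['image']
hsv=cv2.cvtColor(im,cv2.COLOR_RGB2HSV)
m=((hsv[...,1]<45)&(hsv[...,2]>60)).astype(np.uint8);m[235:]=0
w=np.zeros_like(m);w[75:145,240:285]=1;hole=(1-m)*w
k=max(cv2.findContours(hole,0,1)[0],key=cv2.contourArea);r=cv2.minAreaRect(k);print(r)
b=ray(c,cv2.boxPoints(r),.046)[:,:2];print(b.round(4),b.mean(0))
e=b[1]-b[0],b[2]-b[1];e=max(e,key=np.linalg.norm);print('yaw',np.degrees(np.arctan2(e[1],e[0])),np.linalg.norm(e))
d=ray(c,[[260,79],[262.5,140]],.046);d=d[0]-d[1];print(np.degrees(np.arctan2(d[1],d[0])))
E
python3 go.py .503 .33 .12 -55
```

```text
((260.5, 109.5), (59.0, 33.0), 90.0)
[[0.5192 0.3646]
 [0.5411 0.3334]
 [0.4863 0.2938]
 [0.4635 0.3264]] [0.50251884 0.32955765]
yaw -144.12511216756937 0.06756423977706365
37.599946341537155
time 9.95 t [ 67.9   2.3 150. ] r [ 0.0014 -0.0013  0.0022] q [ 0.53 -0.2   1.67 -0.    1.67  1.49]
```

Call:
jog_arm --targets '[{"tx":50,"ty":2,"tz":20,"rx":0,"ry":0,"rz":-0.03,"gripper":93},{"tx":68,"ty":2,"tz":60,"rx":0,"ry":0,"rz":-0.03,"gripper":93},{"tx":68,"ty":2,"tz":110,"rx":0,"ry":0,"rz":-0.03,"gripper":93},{"tx":68,"ty":2,"tz":150,"rx":0,"ry":0,"rz":-0.03,"gripper":93},{"tx":68,"ty":2,"tz":150,"rx":0,"ry":0,"rz":-0.03,"gripper":93}]'

```text
time: 10.45
tool_pos: [0.501, 0.3288, 0.1142]
ee_rot: [0.949, 0.316, -0.003, 0.001]
ft_force: [-0.1, 0.5, 0.2]
grip_width: 1.0
finger_force: 0.0
```

```bash
python3 go.py .503 .3297 .024 -53
```

```text
time 10.45 t [ 2.8  0.4 90.2] r [ 0.0004  0.0072 -0.0034] q [ 0.54  0.    1.73 -0.    1.42  1.47]
```

Call:
jog_arm --targets '[{"tx":0,"ty":0,"tz":40,"rx":0,"ry":0,"rz":0,"gripper":93},{"tx":0,"ty":0,"tz":70,"rx":0,"ry":0,"rz":0,"gripper":93},{"tx":0,"ty":0,"tz":86,"rx":0,"ry":0,"rz":0,"gripper":93},{"tx":0,"ty":0,"tz":94,"rx":0,"ry":0,"rz":0,"gripper":93},{"tx":0,"ty":0,"tz":95,"rx":0,"ry":0,"rz":0,"gripper":93},{"tx":0,"ty":0,"tz":95,"rx":0,"ry":0,"rz":0,"gripper":93}]'

```text
time: 11.05
tool_pos: [0.5036, 0.3312, 0.0268]
ee_rot: [0.949, 0.316, 0.002, 0.0]
ft_force: [-0.3, -0.2, 0.3]
grip_width: 1.004
finger_force: 0.0
```

```bash
python3 go.py .503 .3297 .024 -53
```

```text
time 11.05 t [-1.4  0.9  2.8] r [ 0.0016 -0.0033 -0.0021] q [ 0.54  0.08  1.8  -0.    1.26  1.47]
```

Call:
jog_arm --targets '[{"tx":-1,"ty":1,"tz":2,"rx":0,"ry":0,"rz":0,"gripper":75},{"tx":-1,"ty":1,"tz":2,"rx":0,"ry":0,"rz":0,"gripper":60},{"tx":-1,"ty":1,"tz":2,"rx":0,"ry":0,"rz":0,"gripper":40},{"tx":-1,"ty":1,"tz":2,"rx":0,"ry":0,"rz":0,"gripper":40},{"tx":-1,"ty":1,"tz":2,"rx":0,"ry":0,"rz":0,"gripper":40},{"tx":-1,"ty":1,"tz":2,"rx":0,"ry":0,"rz":0,"gripper":40},{"tx":-1,"ty":1,"tz":2,"rx":0,"ry":0,"rz":0,"gripper":40}]'

```text
time: 11.75
tool_pos: [0.5026, 0.3295, 0.0232]
ee_rot: [0.949, 0.316, 0.001, 0.0]
ft_force: [-0.5, 0.2, 2.3]
grip_width: 0.621
finger_force: 29.9
```

```bash
python3 go.py .503 .3297 .024 -53
```

```text
time 11.75 t [ 0.4  0.1 -0.8] r [ 0.0014 -0.0015 -0.0019] q [ 0.54  0.08  1.81 -0.    1.25  1.47]
```

The opening is 57.8 mm, which matches the flats. Now I'll lift.

Call:
jog_arm --targets '[{"tx":0,"ty":0,"tz":-15,"rx":0,"ry":0,"rz":0,"gripper":40},{"tx":0,"ty":0,"tz":-45,"rx":0,"ry":0,"rz":0,"gripper":40},{"tx":0,"ty":0,"tz":-85,"rx":0,"ry":0,"rz":0,"gripper":40},{"tx":0,"ty":0,"tz":-125,"rx":0,"ry":0,"rz":0,"gripper":40},{"tx":0,"ty":0,"tz":-160,"rx":0,"ry":0,"rz":0,"gripper":40},{"tx":0,"ty":0,"tz":-177,"rx":0,"ry":0,"rz":0,"gripper":40},{"tx":0,"ty":0,"tz":-177,"rx":0,"ry":0,"rz":0,"gripper":40},{"tx":0,"ty":0,"tz":-177,"rx":0,"ry":0,"rz":0,"gripper":40}]'

```text
time: 12.55
tool_pos: [0.5019, 0.3293, 0.1984]
ee_rot: [0.949, 0.316, 0.0, 0.001]
ft_force: [-0.1, 0.0, -5.7]
grip_width: 0.625
finger_force: 29.9
```

```bash
python3 go.py .641 .0103 .20 -96; python3 -c "
from h import *
c=cam('wrist');d=cam('scene');im=np.hstack([c['image'][100:384],d['image'][:284]]);save(cv2.resize(im,(800,222),interpolation=3),'pics/w7.png')"
```

```text
time 12.55 t [-80.2 338.7  -1.2] r [ 1.200e-03 -1.000e-04  7.485e-01] q [ 0.54 -0.04  1.63 -0.    1.55  1.47]
```

View pics/w7.png

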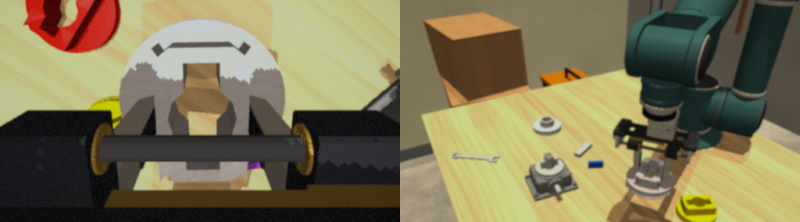

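The pulley is held level and centred between the fingers, at about (203,90) in the left pane. Now I'll carry it over the shaft.

Call:
jog_arm --targets '[{"tx":-8,"ty":34,"tz":-1,"rx":0,"ry":0,"rz":0.08,"gripper":40},{"tx":-16,"ty":68,"tz":-1,"rx":0,"ry":0,"rz":0.16,"gripper":40},{"tx":-25,"ty":106,"tz":-1,"rx":0,"ry":0,"rz":0.24,"gripper":40},{"tx":-34,"ty":144,"tz":-1,"rx":0,"ry":0,"rz":0.32,"gripper":40},{"tx":-43,"ty":182,"tz":-1,"rx":0,"ry":0,"rz":0.4,"gripper":40},{"tx":-52,"ty":220,"tz":-1,"rx":0,"ry":0,"rz":0.48,"gripper":40},{"tx":-60,"ty":254,"tz":-1,"rx":0,"ry":0,"rz":0.56,"gripper":40},{"tx":-68,"ty":286,"tz":-1,"rx":0,"ry":0,"rz":0.64,"gripper":40},{"tx":-74,"ty":313,"tz":-1,"rx":0,"ry":0,"rz":0.7,"gripper":40},{"tx":-78,"ty":331,"tz":-1,"rx":0,"ry":0,"rz":0.735,"gripper":40},{"tx":-80,"ty":338,"tz":-1,"rx":0,"ry":0,"rz":0.748,"gripper":40},{"tx":-80,"ty":338,"tz":-1,"rx":0,"ry":0,"rz":0.748,"gripper":40}]'

```text
time: 13.85
tool_pos: [0.6411, 0.0109, 0.2005]
ee_rot: [0.999, -0.052, 0.0, 0.0]
ft_force: [0.6, 0.6, -5.3]
grip_width: 0.62
finger_force: 29.9
```

```bash
python3 - <<'E'
from h import *
d=cam('scene');p=proj(d,[[.641,.0103,.15]])[0].astype(int);x,y=p-[70,80]
save(cv2.resize(d['image'][y:y+140,x:x+140],(560,560),interpolation=2),'pics/s8.png')
E
python3 go.py .641 .0103 .15 -96
```

```text
time 13.9 t [ 0.2  1.3 50.8] r [-0.0002 -0.0009  0.0015] q [-0.02  0.05  1.54  0.    1.55  1.65]
```

View pics/s8.png

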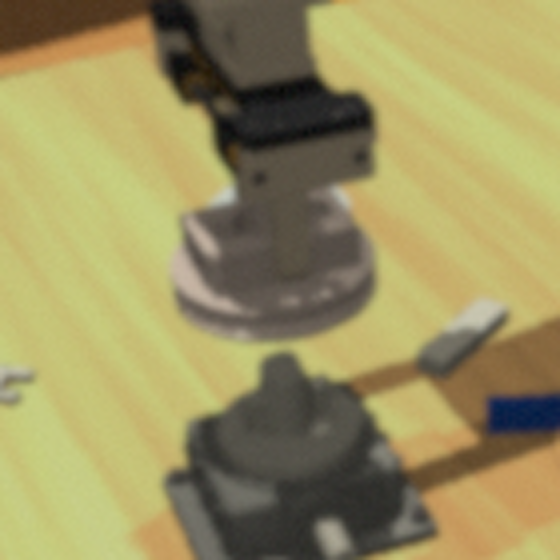

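The pulley is level at (272,270), directly above the shaft at (285,380). Lowering it now.

Call:
jog_arm --targets '[{"tx":0,"ty":0.5,"tz":20,"rx":0,"ry":0,"rz":0,"gripper":40},{"tx":0,"ty":0.5,"tz":40,"rx":0,"ry":0,"rz":0,"gripper":40},{"tx":0,"ty":0.5,"tz":54,"rx":0,"ry":0,"rz":0,"gripper":40},{"tx":0,"ty":0.5,"tz":60,"rx":0,"ry":0,"rz":0,"gripper":40},{"tx":0,"ty":0.5,"tz":65,"rx":0,"ry":0,"rz":0,"gripper":40},{"tx":0,"ty":0.5,"tz":70,"rx":0,"ry":0,"rz":0,"gripper":40},{"tx":0,"ty":0.5,"tz":70,"rx":0,"ry":0,"rz":0,"gripper":40}]'

```text
time: 14.6
tool_pos: [0.6412, 0.0107, 0.1312]
ee_rot: [0.999, -0.052, 0.001, 0.0]
ft_force: [-0.1, 0.5, -4.5]
grip_width: 0.62
finger_force: 29.9
```

The pulley's underside is at 0.108 and moving freely. Continuing down.

Call:
jog_arm --targets '[{"tx":0,"ty":0,"tz":4,"rx":0,"ry":0,"rz":0,"gripper":40},{"tx":0,"ty":0,"tz":8,"rx":0,"ry":0,"rz":0,"gripper":40},{"tx":0,"ty":0,"tz":12,"rx":0,"ry":0,"rz":0,"gripper":40},{"tx":0,"ty":0,"tz":14,"rx":0,"ry":0,"rz":0,"gripper":40}]'

```text
time: 15.0
tool_pos: [0.6412, 0.0106, 0.1169]
ee_rot: [0.999, -0.052, 0.001, 0.0]
ft_force: [-0.6, -0.3, -4.8]
grip_width: 0.62
finger_force: 29.9
```

Call:
jog_arm --targets '[{"tx":0,"ty":0,"tz":3,"rx":0,"ry":0,"rz":0,"gripper":40},{"tx":0,"ty":0,"tz":6,"rx":0,"ry":0,"rz":0,"gripper":40},{"tx":0,"ty":0,"tz":9,"rx":0,"ry":0,"rz":0,"gripper":40},{"tx":0,"ty":0,"tz":11,"rx":0,"ry":0,"rz":0,"gripper":40}]'

```text
time: 15.4
tool_pos: [0.6412, 0.0106, 0.1061]
ee_rot: [0.999, -0.052, 0.001, 0.0]
ft_force: [-0.3, -0.3, -4.7]
grip_width: 0.62
finger_force: 29.9
```

Call:
jog_arm --targets '[{"tx":0,"ty":0,"tz":2,"rx":0,"ry":0,"rz":0,"gripper":40},{"tx":0,"ty":0,"tz":4,"rx":0,"ry":0,"rz":0,"gripper":40},{"tx":0,"ty":0,"tz":6,"rx":0,"ry":0,"rz":0,"gripper":40},{"tx":0,"ty":0,"tz":7,"rx":0,"ry":0,"rz":0,"gripper":40}]'

```text
time: 15.8
tool_pos: [0.6412, 0.0106, 0.0992]
ee_rot: [0.999, -0.052, 0.001, 0.0]
ft_force: [-0.1, -1.2, -4.7]
grip_width: 0.619
finger_force: 29.9
```

Call:
jog_arm --targets '[{"tx":0,"ty":0,"tz":1,"rx":0,"ry":0,"rz":0,"gripper":40},{"tx":0,"ty":0,"tz":1.5,"rx":0,"ry":0,"rz":0,"gripper":40},{"tx":0,"ty":0,"tz":1.5,"rx":0,"ry":0,"rz":0,"gripper":40}]'

```text
time: 16.1
tool_pos: [0.6414, 0.0107, 0.0983]
ee_rot: [0.999, -0.052, 0.001, 0.0]
ft_force: [-1.0, -0.1, -0.7]
grip_width: 0.619
finger_force: 29.9
```

Its weight has come off the wrist at an underside height of 0.075, so it is seated. I'll release and retreat.

Call:
jog_arm --targets '[{"tx":0,"ty":0,"tz":0,"rx":0,"ry":0,"rz":0,"gripper":75},{"tx":0,"ty":0,"tz":0,"rx":0,"ry":0,"rz":0,"gripper":85},{"tx":0,"ty":0,"tz":0,"rx":0,"ry":0,"rz":0,"gripper":85},{"tx":0,"ty":0,"tz":-10,"rx":0,"ry":0,"rz":0,"gripper":85},{"tx":0,"ty":0,"tz":-40,"rx":0,"ry":0,"rz":0,"gripper":85},{"tx":0,"ty":0,"tz":-90,"rx":0,"ry":0,"rz":0,"gripper":85},{"tx":0,"ty":0,"tz":-140,"rx":0,"ry":0,"rz":0,"gripper":85},{"tx":-50,"ty":0,"tz":-170,"rx":0,"ry":0,"rz":0,"gripper":85},{"tx":-90,"ty":0,"tz":-170,"rx":0,"ry":0,"rz":0,"gripper":85},{"tx":-90,"ty":0,"tz":-170,"rx":0,"ry":0,"rz":0,"gripper":85}]'

```text
time: 17.1
tool_pos: [0.5484, 0.0205, 0.2713]
ee_rot: [0.999, -0.052, 0.003, -0.0]
ft_force: [0.7, -0.8, -0.2]
grip_width: 0.918
finger_force: 0.0
```

Run:
```python
from h import *
d=cam('scene');p=proj(d,[[.641,.0103,.1]])[0].astype(int);x,y=p-[50,50]
a=cv2.resize(d['image'][y:y+100,x:x+100],(400,400),interpolation=2)
c=cam('wrist');p=proj(c,[[.641,.0103,.1]])[0].astype(int);print(p);x,y=np.clip(p-70,0,None)
b=cv2.resize(c['image'][y:y+140,x:x+140],(400,400),interpolation=2)
save(np.hstack([a,b]),'pics/f.png');print(sense()['time'])
```

```text
[258  86]
17.2
```

View pics/f.png

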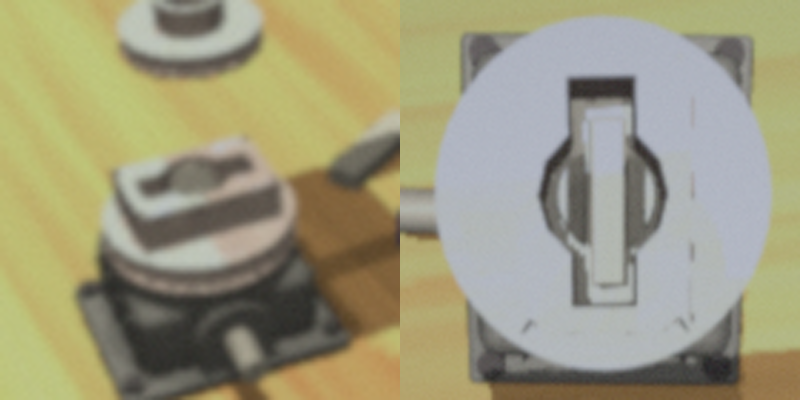

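The pulley sits level on the collar, with the key at (610,200) in the right pane lying inside the keyways, and the gripper is clear. Handing in.

```bash
python3 -c "
from workcell import ctrl
print(ctrl.close_job())"
```

```text
the job is handed in; nothing more can be done
None
```

The key lies in the bottom of the shaft slot and the keyed pulley sits level on the collar, released with the gripper clear; I handed the job in at about 17 s, and it returned no verdict.

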